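Draw the rolling pin out of the half-opening drawer

ROBOT

A 6-joint arm with a two-finger parallel gripper is mounted at the origin on the work surface. World frame = base frame: x ahead of the robot, y to its left, z up, the work surface at z = 0. Lengths are in m, angles in degrees, forces in N, time in s.
With the tool pointing down it reaches from about 0.375 to 0.975 m from the base axis. Payload 3.8 kg.
Tool frame: the origin (TCP) lies at the very end of the fingers, on their centre line; the grasp point (between the pads) lies 19 mm behind it; z points along the fingers, y is the line along which they close (so a half turn about z gives the same grasp; the last joint's range is limited). The gripper opens to 85 mm and grips with 20 to 120 N. Pads are 22 mm wide; open, the fingers measure 114 mm over their backs; the gripper's body (76 mm by 85 mm) begins 54 mm behind the grasp point. The pads swing forward as they close: fully open they stand 13 mm farther back than shut.
Start: joints at [66.354, 15.12, 91.902, -0, 72.978, -2.114], TCP at [0.248, 0.628, 0.231] pointing down, gripper open.
Joint ranges: [-150.88, 150.88], [-54.13, 125.18], [17.81, 147.31], [-75.09, 255.09], [0, 152.58], [-146.25, 146.25]. Speed limits (degrees/s): [147.25, 147.25, 180, 180, 180, 180].

INTERFACE

Orientations are given as a 3x3 rotation matrix whose columns are the frame's x, y, z axes.
In Python, from plant import robot gives the robot as it stands.
- The arm moves only by the tool send_rows, never from a script. Its argument "series" is a list of rows, each a list of 7 numbers: the shift along the tool's x, y, z in mm, then the turn, a rotation vector about the tool's x, y, z in degrees, then the opening, from 0 (shut) to 1 (fully open). In form: [[x, y, z, wx, wy, wz, hand], ...]. A call has 1 to 8 rows; each row shifts and turns the commanded pose from where the row before left it, along the tool's axes as they then stand; what a row does not reach is not made up. A row lasts 1/12 s, in which the tool goes at most 41.7 mm and 7.16 degrees, less where a joint would pass 70% of its speed; a pose out of reach is approached as far as the arm can. A call is refused whole if a number of a shift passes 41.7 or a number of a turn 7.16, either way. A call with a gripper value outside its range is refused whole. The fingers move at their own pace and stop on an object; the grip force is fixed at half the most. Time passes only in rows, so rows that do not move let the fingers close. It gives the time, the measured TCP pose, the force, the opening and the grip force at its end, in the units of the state.
- robot.state(): the state, without advancing time (a new reading comes with each control period).
- robot.capture(name): name is "scene" or "top"; returns a dict with "img" (400x640x3 uint8, blue, green, red), "intrinsics" (3x3 intrinsics, pixels), "origin" and "rotation" of the camera in the world. Camera axes: x right, y down, z forward; pixel columns grow to the right and rows downward; lengths in m; the calibration is good to about 2 mm. A picture is of the moment at which its call begins. There is no depth.
- robot.close_job(): hands the job in; it is judged then, once.
Trained networks look in a picture, given as the dict that the camera call returned (one of the last four; its "shot" number tells which), for a name from the list of things; names that differ only in an ending like _2 or _b are one class to them, and where a whole thing is asked for, a point or a joint stands for the part that bears it (a point fixed in the world has none). Each returns a list of dicts, best first, with "score" (0 to 1); they miss things now and then, are a little off and sometimes report something else, mostly with a low value. They report only what shows in the picture. A call takes as long as a camera call.
- robot.search_frame(label, picture): "point" ([x, y, z] in m, in world coordinates, good to about 4 mm: the middle of the surface that is visible of it).
- robot.cut_out(label, picture): "pixels" (400x640 bool, what is visible of it).
The state is a dict: "clock": time; "qpos": joint angles; "qd": joint speeds; "joint_torque": joint torques, N m; "ee_pos": TCP position; "tool_rot": TCP orientation; "force": force on the tool from outside, world axes, zero at the start; "wrist_torque": the same for the moment, N m; "opening": finger opening in m; "grip_force": force on a finger pad.
Only numpy, scipy, OpenCV 4.12 (cv2) and the standard library are available. Lean on these libraries where they do the work, as an engineer would, in place of code of your own. Each camera call takes 0.05 s, during which the arm holds its last target. There are 200 camera calls.

TASK

Get the rolling pin out of the little chest: pull the drawer out as far as its stop lets it, which is only about halfway, then tilt the pin and ease it out slantwise through the gap between the drawer front and the chest top, without jamming it against the top. Finish still holding the pin in the gripper, still, with the whole of it up in the air about a hand's breadth or more above the chest top and touching nothing else; leave the drawer open and the mill, the mug, the jar and the cutter alone.

Things in the scene. Friction and masses are not known exactly. Their poses are not given: they have to be found in the camera images.
- chest: cream-painted countertop chest, fixed, 400 deep (its x) x 290 wide (its y) x 130 mm high, with one drawer. Origin: underside, middle of the front face; x points into the chest, y to its left, z up. It stands sideways to the robot, its front and drawer towards the robot's left (yaw -1.75 to -1.2). The drawer mouth is in the front face (x = 0), 254 mm wide, from 34 to 116 mm above the work surface
- chest_top: the chest's top board, part of the chest, same origin and axes: a flat board 14 mm thick, underside 116 mm and upper face 130 mm above the work surface, its front edge at x = 0, running over the whole chest. What lies in the drawer behind x = 0 is under it
- drawer (a joint): how far the drawer is out, m: 0 shut (front flush with the chest), stop at 0.178; slides along the chest's -x, takes about 3 N, stays where it is left. Its front is 18 mm thick, 250 wide, upper edge 112 mm above the work surface; fully out, the gap between the front's inner face and the front edge of the chest top is 160 mm
- knob (a point): middle of the drawer's round brass knob, at grasping height: 31 mm diameter head, 26 mm out from the drawer front (head from 20 to 36 mm out, 12 mm thick neck behind it), 85 mm above the work surface; moves with the drawer
- drawer_floor (a point): point on the drawer's inner floor, 44 mm above the work surface, in the middle of its width at the inner face of the drawer front; moves with the drawer. Inside, the drawer is 230 wide and 345 mm deep, its sides reach 100 mm above the work surface; a divider 30 mm high and 5 mm thick runs front to back, its middle 64.5 mm right of the centre line (chest y = -0.0645)
- pin: wooden rolling pin, 300 mm long over all, about 0.15 kg: round barrel 220 long, 30 mm diameter, and at each end a 40 mm handle 16 to 20 mm thick. Origin: its middle, on its axis, which is its x. Lies on its barrel on the drawer floor, left of the divider, about along the drawer, one end 8 to 35 mm behind the drawer front: with the drawer out half of it is still under the chest top. It can roll
- pin_end_a (a point): one end of the pin, on its axis (150 mm from the middle along its -x)
- pin_end_b (a point): the other end of the pin, on its axis (150 mm from the middle along its +x)
- cutter: steel biscuit cutter ring, 42 mm diameter, 28 mm high, in the drawer's narrow right compartment; stays in the drawer. Origin: centre of its underside
- jar: closed jar, 72 mm diameter, 95 mm high, standing on the chest top, 170 to 300 mm behind its front edge. Origin: centre of its underside
- mill: dark wooden pepper mill, 54 mm diameter, 163 mm high, standing on the work surface beyond the drawer's reach, farther from the robot than the mug. Origin: centre of its underside
- mug: white mug, 82 mm diameter with a handle, 92 mm high, standing on the work surface to the robot's left. Origin: centre of its underside

How it is judged (in metres and radians):
On the way, in this order (a step that is already met when the one before it is completed fails the run):
1. the drawer is pulled out to its stop (at least 165 of 178 mm), the pin still lying in it (value of joint drawer above 0.165 m and height (world z) of pin below 0.075 m), for 0.2 s.
2. the pin, held in the gripper, is slanting through the gap: one end up above the drawer front, the other still under the chest top (((height (world z) of pin_end_a above 0.125 m and height (world z) of pin_end_b below 0.11 m and x of pin_end_b in the frame of chest above 0.015 m and contact force between the fingers and pin above 0.5 N) or (height (world z) of pin_end_b above 0.125 m and height (world z) of pin_end_a below 0.11 m and x of pin_end_a in the frame of chest above 0.015 m and contact force between the fingers and pin above 0.5 N))), for 0.2 s.
At the end, for the whole second after the job is handed in: the gripper holds the pin still (under 30 mm/s), both its ends at least 60 mm above the chest top (190 mm above the work surface), nothing but the fingers touching it, and the drawer is still at least 140 mm out (height (world z) of each of pin_end_a, pin_end_b above 0.19 m and contact force between the fingers and pin above 1 N and contact force between pin and chest below 0.2 N and contact force between pin and jar below 0.2 N and linear speed of pin below 0.03 m/s and value of joint drawer above 0.14 m); the arm keeps its last pose, push and grip.
It fails at once if the pin is jammed against the chest top (more than 25 N) (contact force between pin and chest_top above 25 N).
It fails at once if the mill is shifted more than 30 mm (distance of mill from where it was at the start of the episode above 0.03 m).
It fails at once if the mug is shifted more than 30 mm (distance of mug from where it was at the start of the episode above 0.03 m).
It fails at once if the jar is shifted more than 30 mm (distance of jar from where it was at the start of the episode above 0.03 m).
It fails at once if the cutter leaves the drawer (height (world z) of cutter above 0.1 m).
It also fails if it takes over 51 s, if anything falls off the work surface, if the arm or the gripper's body presses on something with over 40 N, if the wrist force passes 120 N, or if a joint passes its speed limit or range.

## Working session

There is one attempt and no reset: what is moved stays moved. The work goes in short steps, Python scripts to look and compute and a tool call to move; the robot and the scene stay as the last step left them, time stands still between calls to the robot, and variables do not carry over. Pictures are saved under pics/ and viewed, at most 10 in all, crops included, and the job is handed in when it is done.

Besides the shell and the picture viewer there is one more tool, called by a JSON object that holds its "name" and its "arguments". send_rows: Moves the arm, as the interface text tells. Its arguments: {"type":"object","properties":{"series":{"type":"array"}},"required":["series"]}

```bash
ls; mkdir -p pics
python3 - <<'E'
from plant import robot
import cv2,numpy as np
for c in("scene","top"):
    p=robot.capture(c); cv2.imwrite(f"pics/{c}0.png",p["img"])
    print(c,np.round(p["origin"],3),np.round(p["rotation"],3).tolist(),np.round(p["intrinsics"],1).tolist())
    for n in("chest","chest_top","knob","drawer","pin","jar","mill","mug","cutter"):
        print(n,[(round(d["score"],2),np.round(d["point"],3).tolist()) for d in robot.search_frame(n,p)[:2]])
s=robot.state();print(s["clock"],s["ee_pos"],np.round(s["tool_rot"],3),s["opening"],s["force"])
E
```

```text
pics
scene [0.951 0.194 0.932] [[-0.468, 0.756, -0.458], [0.884, 0.397, -0.246], [-0.004, -0.52, -0.854]] [[395.9, 0.0, 318.8], [0.0, 395.9, 194.5], [0.0, 0.0, 1.0]]
chest [(0.86, [0.573, -0.2, 0.129])]
chest_top [(0.79, [0.564, -0.212, 0.13])]
knob [(0.93, [0.514, -0.033, 0.092])]
drawer [(0.87, [0.514, -0.031, 0.089])]
pin []
jar [(0.57, [0.548, -0.279, 0.204])]
mill [(0.78, [0.658, 0.352, 0.109])]
mug [(0.93, [0.358, 0.34, 0.054])]
cutter []
top [ 0.248 -0.043  1.236] [[-0.031, -0.973, 0.229], [-1.0, 0.03, -0.005], [-0.002, -0.229, -0.973]] [[458.5, 0.0, 319.7], [0.0, 458.5, 190.0], [0.0, 0.0, 1.0]]
chest [(0.79, [0.51, -0.226, 0.13])]
chest_top [(0.95, [0.52, -0.229, 0.131])]
knob [(0.62, [0.503, -0.031, 0.101])]
drawer [(0.79, [0.502, -0.035, 0.112])]
pin []
jar [(0.91, [0.521, -0.286, 0.227])]
mill [(0.97, [0.633, 0.345, 0.109])]
mug [(0.64, [0.342, 0.352, 0.038])]
cutter [(0.48, [0.523, -0.286, 0.225])]
1.0 [0.24769972 0.62790219 0.23128261] [[-0.93   0.367 -0.   ]
 [ 0.367  0.93  -0.   ]
 [ 0.    -0.    -1.   ]] 0.08498694723888982 [-0.9087836  -0.9033741   0.10707212]
```

View pics/scene0.png

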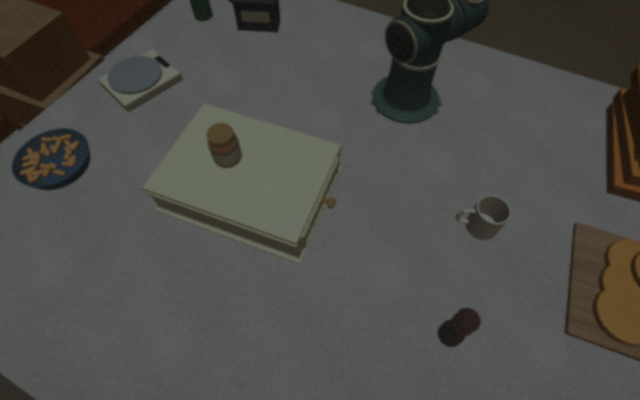

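View pics/top0.png

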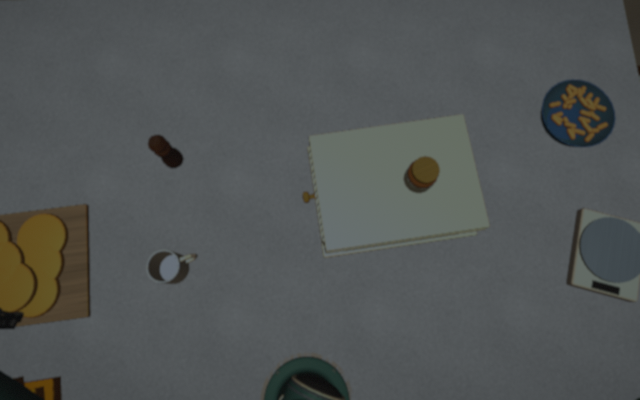

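```bash
cat > h.py <<'E'
from plant import robot
import cv2,numpy as np
def plane(p,uv,z):
    uv=np.atleast_2d(uv).astype(float); K=p["intrinsics"];R=np.array(p["rotation"]);o=np.array(p["origin"])
    d=np.c_[uv,np.ones(len(uv))]@np.linalg.inv(K).T@R.T
    return (o+d*((z-o[2])/d[:,2])[:,None])[:,:2]
def px(p,X):
    q=(np.atleast_2d(X)-p["origin"])@np.array(p["rotation"])@np.array(p["intrinsics"]).T
    return q[:,:2]/q[:,2:]
E
python3 - <<'E'
from h import *
for c in("scene","top"):
    p=robot.capture(c)
    m=robot.cut_out("chest_top",p)[0]["pixels"].astype(np.uint8)
    cs,_=cv2.findContours(m,0,1); k=max(cs,key=cv2.contourArea)[:,0]
    w=plane(p,k,0.13).astype(np.float32)
    r=cv2.minAreaRect(w); print(c,r, np.round(cv2.boxPoints(r),3).tolist())
    print(cv2.approxPolyDP(k,6,True)[:,0].tolist())
    a=cv2.approxPolyDP(k,6,True)[:,0];print(np.round(plane(p,a,.13),3).tolist())
    for n in["knob"]:
        m=robot.cut_out(n,p)[0]["pixels"]; v,u=np.nonzero(m);print(n,u.mean(),v.mean(),len(u),plane(p,[u.mean(),v.mean()],.085))
E
```

```text
scene ((0.533549964427948, -0.24117520451545715), (0.3059784471988678, 0.4084515869617462), 6.788338661193848) [[0.3569999933242798, -0.0560000017285347], [0.4059999883174896, -0.4620000123977661], [0.7099999785423279, -0.4259999990463257], [0.6610000133514404, -0.019999999552965164]]
[[201, 105], [143, 188], [296, 244], [339, 144]]
[[0.417, -0.46], [0.701, -0.42], [0.657, -0.022], [0.362, -0.063]]
knob 320.12224938875306 204.32151589242054 818 [[ 0.52037072 -0.03440693]]
top ((0.5293815732002258, -0.24099481105804443), (0.298339307308197, 0.4045107364654541), 6.731722831726074) [[0.3580000102519989, -0.057999998331069946], [0.4050000011920929, -0.45899999141693115], [0.7009999752044678, -0.42399999499320984], [0.6539999842643738, -0.023000000044703484]]
[[463, 114], [309, 135], [325, 248], [488, 226]]
[[0.698, -0.424], [0.654, -0.026], [0.365, -0.057], [0.406, -0.455]]
knob 313.9634703196347 203.98173515981736 219 [[ 0.48289786 -0.03323529]]
```

```bash
cat >> h.py <<'E'
YAW=np.radians(-83.24); C0=np.array([.507,-.042,0])
RC=np.array([[np.cos(YAW),-np.sin(YAW),0],[np.sin(YAW),np.cos(YAW),0],[0,0,1]])
def c2w(X): return np.atleast_2d(X)@RC.T+C0
def w2c(X): return (np.atleast_2d(X)-C0)@RC
E
python3 - <<'E'
from h import *
p=robot.capture("scene");q=robot.capture("top")
k=c2w([-.028,0,.085]); print(k,px(p,k),px(q,k))
s=robot.state();R=np.array(s["tool_rot"]);o=np.array(s["ee_pos"])
from scipy.spatial.transform import Rotation as Ro
T=np.c_[-RC[:,0],RC[:,1],[0,0,-1]]
print(np.degrees(Ro.from_matrix(R.T@T).as_rotvec()))
goal=c2w([-.028,0,.19])[0]; d=(goal-o)/17
for i in range(17):
    print(np.round(R.T@d*1000,1)); 
    if i<9: R=R@Ro.from_rotvec([0,0,np.radians(61.7/9)]).as_matrix()
E
```

```text
[[ 0.5037041  -0.01419466  0.085     ]] [[330.48696889 202.44952688]] [[306.33665496 196.27726544]]
[-9.64017750e-04  2.09606292e-03  6.17108404e+01]
[-27.9 -29.6   2.4]
[-31.2 -26.1   2.4]
[-34.1 -22.2   2.4]
[-36.5 -17.9   2.4]
[-38.4 -13.4   2.4]
[-39.7  -8.8   2.4]
[-40.5  -4.    2.4]
[-40.7   0.9   2.4]
[-40.3   5.7   2.4]
[-39.3  10.5   2.4]
[-39.3  10.5   2.4]
[-39.3  10.5   2.4]
[-39.3  10.5   2.4]
[-39.3  10.5   2.4]
[-39.3  10.5   2.4]
[-39.3  10.5   2.4]
[-39.3  10.5   2.4]
```

The knob model matches both pictures to about a pixel. Moving above it.

{"name": "send_rows", "arguments": {"series": [[-28, -29.6, 2, 0, 0, 6.86, 1], [-31, -26, 2, 0, 0, 6.86, 1], [-34, -22, 2, 0, 0, 6.86, 1], [-36.5, -18, 2, 0, 0, 6.86, 1], [-38.5, -13.5, 2, 0, 0, 6.86, 1], [-39.7, -8.8, 2, 0, 0, 6.86, 1], [-40.5, -4, 2, 0, 0, 6.86, 1], [-40.7, 1, 2, 0, 0, 6.86, 1]]}}

```text
clock: 2.07
ee_pos: [0.3685, 0.324, 0.2155]
tool_rot: [[-0.23, 0.973, 0.001], [0.973, 0.23, 0.0], [0.0, 0.001, -1.0]]
force: [1.0, 0.3, 0.5]
opening: 0.0854
grip_force: 0.0
```

{"name": "send_rows", "arguments": {"series": [[-40, 5.7, 2, 0, 0, 6.86, 1], [-39, 10.5, 2, 0, 0, 0, 1], [-39, 10.5, 2, 0, 0, 0, 1], [-39, 10.5, 2, 0, 0, 0, 1], [-39, 10.5, 2, 0, 0, 0, 1], [-39, 10.5, 2, 0, 0, 0, 1], [-39, 10.5, 2, 0, 0, 0, 1], [-30, 8, 2, 0, 0, 0, 1]]}}

```text
clock: 2.73
ee_pos: [0.4854, 0.0315, 0.1997]
tool_rot: [[-0.116, 0.993, 0.001], [0.993, 0.116, -0.001], [-0.001, 0.001, -1.0]]
force: [0.3, 0.4, 0.7]
opening: 0.0857
grip_force: 0.0
```

```bash
cat >> h.py <<'E'
from scipy.spatial.transform import Rotation as Ro
def rep():
    s=robot.state();R=np.array(s["tool_rot"]);T=np.c_[-RC[:,0],RC[:,1],[0,0,-1]]
    print("t",round(s["clock"],2),"tcp chest",np.round(w2c(s["ee_pos"])[0]*1000,1),"rot vs T (tool)",np.round(np.degrees(Ro.from_matrix(T.T@R).as_rotvec()),2),"open",round(s["opening"],4),"grip",s["grip_force"],"F",np.round(s["force"],1),"q",np.round(s["qpos"],0))
    return s
E
python3 -c "
from h import *
rep()"
```

```text
t 2.73 tcp chest [-75.5 -12.8 199.7] rot vs T (tool) [-0.08 -0.05  0.1 ] open 0.0857 grip 0.0 F [0.3 0.4 0.7] q [  1.  -4. 116.  -0.  68.  -6.]
```

{"name": "send_rows", "arguments": {"series": [[-8, 2, 0, 0, 0, 0, 1], [0, 0, 0, 0, 0, 0, 1], [0, 0, 0, 0, 0, 0, 1]]}}

```text
clock: 2.98
ee_pos: [0.4873, 0.0267, 0.1993]
tool_rot: [[-0.116, 0.993, -0.0], [0.993, 0.116, 0.001], [0.001, -0.0, -1.0]]
force: [-0.4, 0.2, 0.6]
opening: 0.0858
grip_force: 0.0
```

```bash
python3 -c "
from h import *
rep()"
```

```text
t 2.98 tcp chest [-70.6 -11.4 199.3] rot vs T (tool) [0.02 0.05 0.12] open 0.0858 grip 0.0 F [-0.4  0.2  0.6] q [  0.  -4. 116.   0.  68.  -6.]
```

{"name": "send_rows", "arguments": {"series": [[-20, 6, 10, 0, 0, 0, 1], [-20, 5, 20, 0, 0, 0, 1], [0, 0, 25, 0, 0, 0, 1], [0, 0, 25, 0, 0, 0, 1], [0, 0, 25, 0, 0, 0, 1], [0, 0, 18, 0, 0, 0, 1], [0, 0, 10, 0, 0, 0, 1], [0, 0, 0, 0, 0, 0, 1]]}}

```text
clock: 3.65
ee_pos: [0.5006, -0.0101, 0.0639]
tool_rot: [[-0.119, 0.993, -0.005], [0.993, 0.119, 0.001], [0.001, -0.005, -1.0]]
force: [0.4, -0.4, -1.0]
opening: 0.0855
grip_force: 0.0
```

Run:
```python
from h import *
rep()
p=robot.capture("scene"); cv2.imwrite("pics/k.png",cv2.convertScaleAbs(cv2.resize(p["img"][120:280,220:420],None,fx=4,fy=3.6),alpha=1.8))
```

```text
t 3.65 tcp chest [-32.4  -2.6  63.9] rot vs T (tool) [ 0.29  0.08 -0.09] open 0.0855 grip 0.0 F [ 0.4 -0.4 -1. ] q [ -4.   6. 122.   0.  52. -11.]
```

View pics/k.png

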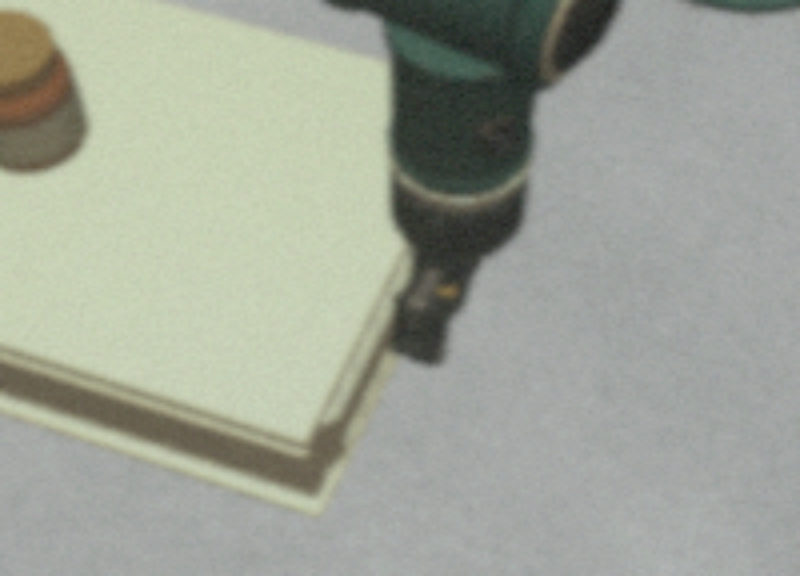

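The fingers straddle the knob (brass speck at about (450, 290) in the crop), clear of the chest edge. Closing now.

{"name": "send_rows", "arguments": {"series": [[-3, 2, 0, 0, 0, 0, 1], [0, 0, 0, 0, 0, 0, 0], [0, 0, 0, 0, 0, 0, 0], [0, 0, 0, 0, 0, 0, 0], [0, 0, 0, 0, 0, 0, 0], [0, 0, 0, 0, 0, 0, 0], [0, 0, 0, 0, 0, 0, 0], [0, 0, 0, 0, 0, 0, 0]]}}

```text
clock: 4.37
ee_pos: [0.5042, -0.0148, 0.0672]
tool_rot: [[-0.117, 0.993, -0.003], [0.993, 0.117, -0.0], [0.0, -0.003, -1.0]]
force: [-5.1, -0.6, 10.6]
opening: 0.0271
grip_force: 58.3
```

{"name": "send_rows", "arguments": {"series": [[8, 0, 0, 0, 0, 0, 0], [16, 0, 0, 0, 0, 0, 0], [22, 0, 0, 0, 0, 0, 0], [25, 0, 0, 0, 0, 0, 0], [25, 0, 0, 0, 0, 0, 0], [25, 0, 0, 0, 0, 0, 0], [22, 0, 0, 0, 0, 0, 0], [12, 0, 0, 0, 0, 0, 0]]}}

```text
clock: 5.03
ee_pos: [0.4859, 0.1406, 0.0672]
tool_rot: [[-0.118, 0.993, -0.002], [0.993, 0.118, -0.001], [-0.0, -0.002, -1.0]]
force: [-5.4, -4.2, 10.0]
opening: 0.027
grip_force: 58.7
```

{"name": "send_rows", "arguments": {"series": [[8, 0, 0, 0, 0, 0, 0], [6, 0, 0, 0, 0, 0, 0], [5, 0, 0, 0, 0, 0, 0], [4, 0, 0, 0, 0, 0, 0], [3, 0, 0, 0, 0, 0, 0], [0, 0, 0, 0, 0, 0, 0]]}}

```text
clock: 5.53
ee_pos: [0.4837, 0.1595, 0.0672]
tool_rot: [[-0.121, 0.993, -0.002], [0.993, 0.121, -0.011], [-0.011, -0.003, -1.0]]
force: [-2.5, -23.6, 12.2]
opening: 0.0274
grip_force: 58.9
```

```bash
python3 -c "
from h import *
rep()"
```

```text
t 5.53 tcp chest [-202.9    0.6   67.2] rot vs T (tool) [ 0.19 -0.63 -0.2 ] open 0.0274 grip 58.91814241069369 F [ -2.5 -23.6  12.2] q [ 16.   7. 120.  -1.  53.   9.]
```

{"name": "send_rows", "arguments": {"series": [[-3, 0, 0, 0, 0, 0, 0], [0, 0, 0, 0, 0, 0, 1], [0, 0, 0, 0, 0, 0, 1], [0, 0, 0, 0, 0, 0, 1], [0, 0, 0, 0, 0, 0, 1], [0, 0, -10, 0, 0, 0, 1], [0, 0, -25, 0, 0, 0, 1], [0, 0, -35, 0, 0, 0, 1]]}}

```text
clock: 6.2
ee_pos: [0.4817, 0.1617, 0.1343]
tool_rot: [[-0.118, 0.993, -0.007], [0.993, 0.118, -0.002], [-0.001, -0.007, -1.0]]
force: [-1.3, 0.0, -0.6]
opening: 0.0855
grip_force: 0.0
```

{"name": "send_rows", "arguments": {"series": [[0, 0, -35, 0, 0, 0, 1], [20, 0, -35, 0, 0, 0, 1], [40, 0, 0, 0, 0, 0, 1], [40, 0, 0, 0, 0, 0, 1], [20, 0, 0, 0, 0, 0, 1], [0, 0, 0, 0, 0, 0, 1]]}}

```text
clock: 6.7
ee_pos: [0.4702, 0.2855, 0.2077]
tool_rot: [[-0.121, 0.993, 0.002], [0.993, 0.121, 0.003], [0.003, 0.002, -1.0]]
force: [-0.1, -0.8, -0.2]
opening: 0.0855
grip_force: 0.0
```

Run:
```python
from h import *
rep()
for c in("scene","top"):
    p=robot.capture(c); cv2.imwrite(f"pics/{c}1.png",cv2.convertScaleAbs(p["img"],alpha=1.6))
    np.savez(f"{c}.npz",img=p["img"],origin=p["origin"],rotation=p["rotation"],intrinsics=p["intrinsics"])
    for n in("pin","pin_end_a","cutter","knob"):
        for d in robot.search_frame(n,p)[:2]: print(c,n,round(d["score"],2),np.round(w2c(d["point"])*1000,0))
    for d in robot.cut_out("pin",p)[:1]:
        m=d["pixels"].astype(np.uint8);cs,_=cv2.findContours(m,0,1);k=max(cs,key=cv2.contourArea)[:,0]
        w=plane(p,k,.059); w=w2c(np.c_[w,0*w[:,0]+.059])[:,:2].astype(np.float32)*1000
        print(c,cv2.boundingRect(k),cv2.minAreaRect(w),cv2.fitLine(w,1,0,1,1).ravel())
```

```text
t 6.7 tcp chest [-329.6    2.   207.7] rot vs T (tool) [-0.11  0.15 -0.19] open 0.0855 grip 0.0 F [-0.1 -0.8 -0.2] q [ 29.   2. 109.   0.  68.  22.]
scene pin 0.97 [[-63.  52.  77.]]
scene pin_end_a 0.76 [[-65.  53.  70.]]
scene cutter 0.66 [[ -58. -101.   64.]]
scene knob 0.61 [[-96. -10.  44.]]
scene (308, 213, 62, 30) ((-66.96498107910156, 47.59443664550781), (32.30208206176758, 158.66879272460938), 87.57260131835938) [ 9.9918228e-01 -4.0431552e-02 -1.4550642e+02  5.0640182e+01]
top pin 0.9 [[-67.  40.  72.]]
top pin_end_a 0.95 [[-64.  40.  69.]]
top (234, 114, 255, 144) ((105.69349670410156, 7.0631561279296875), (649.1477661132812, 333.0063781738281), 0.1590908318758011) [ 9.9999481e-01 -3.2144513e-03 -1.9519356e+02  1.9808075e+00]
```

View pics/scene1.png

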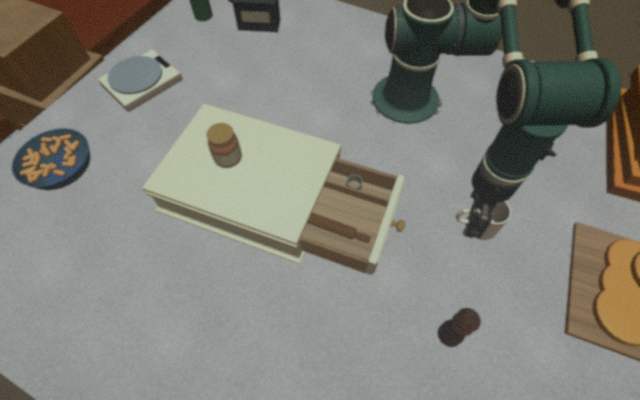

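View pics/top1.png

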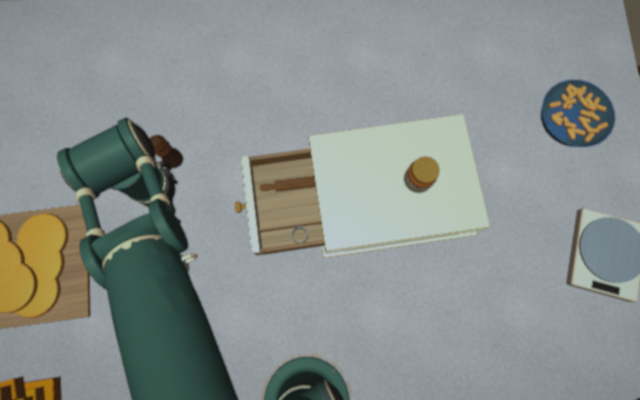

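The drawer is fully out; the pin's front end is at (261,187) in the top view and (369,239) in the scene view, with its far half under the chest top.

Run:
```python
from h import *
for c,uv in(("top",[[261,188],[274,187],[312,182.5]]),("scene",[[369,239],[352,233],[312,217]])):
    p=np.load(c+".npz"); w=plane(p,uv,.062); print(c,np.round(w2c(np.c_[w,[.062]*3])*1000,0)[:,:2].tolist())
    i=p["img"]; x0,y0=(225,140) if c=="top" else (290,150)
    cv2.imwrite(f"pics/{c}c.png",cv2.convertScaleAbs(cv2.resize(i[y0:y0+120,x0:x0+130],None,fx=4,fy=4,interpolation=2),alpha=1.8))
a,b=[cv2.imread(f"pics/{c}c.png") for c in("top","scene")]
cv2.imwrite("pics/both.png",cv2.resize(np.hstack([a,b]),(800,369)))
```

```text
top [[-143.0, 45.0], [-109.0, 43.0], [-8.0, 40.0]]
scene [[-146.0, 50.0], [-102.0, 49.0], [5.0, 43.0]]
```

View pics/both.png

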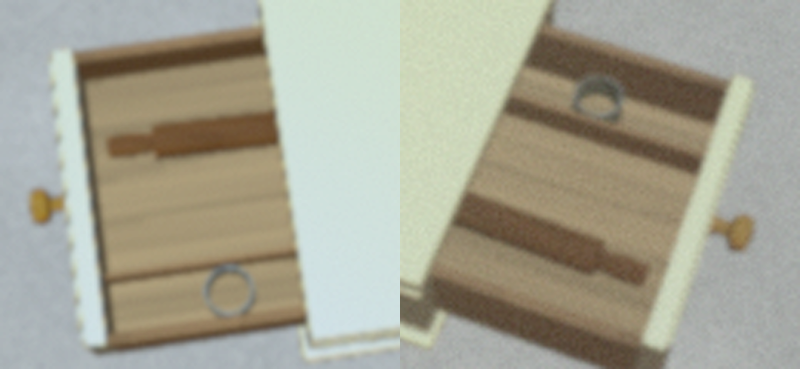

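{"name": "send_rows", "arguments": {"series": [[-20, 4, 0, 0, 0, 2, 1], [-35, 6, 0, 0, 0, 0, 1], [-35, 6, 0, 0, 0, 0, 1], [-35, 6, 0, 0, 0, 0, 1], [-35, 6, 0, 0, 0, 0, 1], [-35, 6, 0, 0, 0, 0, 1], [-35, 6, 0, 0, 0, 0, 1], [-25, 4, 0, 0, 0, 0, 0.8]]}}

```text
clock: 7.97
ee_pos: [0.5365, 0.0282, 0.2065]
tool_rot: [[-0.081, 0.997, 0.001], [0.997, 0.081, -0.001], [-0.001, 0.001, -1.0]]
force: [-0.3, 0.2, -0.4]
opening: 0.0755
grip_force: 0.0
```

{"name": "send_rows", "arguments": {"series": [[-5, 0, 20, 0, 0, 0, 0.8], [0, 0, 25, 0, 0, 0, 0.8], [0, 0, 20, 0, 0, 0, 0.8], [0, 0, 0, 0, 0, 0, 0.8]]}}

```text
clock: 8.3
ee_pos: [0.5329, 0.0254, 0.1367]
tool_rot: [[-0.081, 0.997, -0.008], [0.997, 0.081, -0.0], [0.001, -0.008, -1.0]]
force: [-0.0, 0.4, 0.5]
opening: 0.0683
grip_force: 0.0
```

```bash
python3 -c "
from h import *
rep()
p=robot.capture('scene')
for d in robot.search_frame('pin',p)[:2]: print(round(d['score'],2),np.round(w2c(d['point'])*1000,0))
"
```

```text
t 8.3 tcp chest [-63.9  33.6 136.7] rot vs T (tool) [0.48 0.05 2.1 ] open 0.0683 grip 0.0 F [-0.   0.4  0.5] q [  0.   5. 114.   0.  61.  -5.]
0.69 [[-60.  51.  75.]]
```

{"name": "send_rows", "arguments": {"series": [[0, 6, 20, 0, 0, 0, 0.8], [0, 5, 25, 0, 0, 0, 0.8], [0, 0, 20, 0, 0, 0, 0.8], [0, 0, 12, 0, 0, 0, 0.8], [0, 0, 6, 0, 0, 0, 0.8], [0, 0, 0, 0, 0, 0, 0.8], [0, 0, 0, 0, 0, 0, 0.8]]}}

```text
clock: 8.98
ee_pos: [0.5483, 0.0271, 0.0594]
tool_rot: [[-0.083, 0.997, 0.001], [0.997, 0.083, -0.0], [-0.0, 0.001, -1.0]]
force: [0.3, 0.2, -0.4]
opening: 0.0684
grip_force: 0.0
```

```bash
python3 -c "
from h import *
rep()
"
```

```text
t 8.98 tcp chest [-63.8  49.1  59.4] rot vs T (tool) [-0.08 -0.01  2.02] open 0.0684 grip 0.0 F [ 0.3  0.2 -0.4] q [  0.  11. 116.  -0.  52.  -5.]
```

{"name": "send_rows", "arguments": {"series": [[0, -3, 6, 0, 0, 0, 0.8], [0, 0, 3, 0, 0, 0, 0.6], [0, 0, 0, 0, 0, 0, 0], [0, 0, 0, 0, 0, 0, 0], [0, 0, 0, 0, 0, 0, 0], [0, 0, 0, 0, 0, 0, 0], [0, 0, 0, 0, 0, 0, 0], [0, 0, 0, 0, 0, 0, 0]]}}

```text
clock: 9.65
ee_pos: [0.5449, 0.0268, 0.0498]
tool_rot: [[-0.082, 0.997, 0.001], [0.997, 0.082, 0.0], [-0.0, 0.001, -1.0]]
force: [-0.4, -0.1, 3.0]
opening: 0.0271
grip_force: 59.2
```

```bash
python3 -c "
from h import *
rep()
"
```

```text
t 9.65 tcp chest [-63.8  45.8  49.8] rot vs T (tool) [-0.05 -0.    2.03] open 0.0271 grip 59.16695594787598 F [-0.4 -0.1  3. ] q [  0.  12. 117.   0.  51.  -5.]
```

Run:
```python
import numpy as np
th=np.radians(np.arange(0,15.1,2.5)); n=len(th)
xb=np.linspace(.156,.141,n); zb=np.linspace(.059,.056,n)
t=np.array([[x-.22*np.cos(a)-.009*np.sin(a), z+.22*np.sin(a)-.009*np.cos(a)] for a,x,z in zip(th,xb,zb)])
print(np.round(t*1000,1).tolist())
for i in range(n-1):
    d=t[i+1]-t[i];a=th[i]
    print(np.round(1000*np.array([-d[0]*np.cos(a)+d[1]*np.sin(a), -d[0]*np.sin(a)-d[1]*np.cos(a)]),1))
```

```text
[[-64.0, 50.0], [-66.7, 59.1], [-68.9, 68.2], [-70.8, 77.3], [-72.2, 86.3], [-73.2, 95.3], [-73.8, 104.2]]
[ 2.7 -9.1]
[ 2.7 -9. ]
[ 2.6 -8.9]
[ 2.6 -8.8]
[ 2.6 -8.7]
[ 2.5 -8.6]
```

{"name": "send_rows", "arguments": {"series": [[2.7, 0, -9, 0, 2.5, 0, 0], [2.7, 0, -9, 0, 2.5, 0, 0], [2.6, 0, -9, 0, 2.5, 0, 0], [2.6, 0, -9, 0, 2.5, 0, 0], [2.6, 0, -8.5, 0, 2.5, 0, 0], [2.5, 0, -8.5, 0, 2.5, 0, 0], [0, 0, 0, 0, 0, 0, 0], [0, 0, 0, 0, 0, 0, 0]]}}

```text
clock: 10.32
ee_pos: [0.5436, 0.0359, 0.1031]
tool_rot: [[-0.078, 0.997, -0.021], [0.963, 0.081, 0.257], [0.258, -0.0, -0.966]]
force: [-0.8, 1.2, -2.5]
opening: 0.0272
grip_force: 59.2
```

Run:
```python
from h import *
rep()
p=robot.capture("scene");q=robot.capture("top")
a=cv2.resize(p["img"][150:280,280:430],(600,520)); b=q["img"]
cv2.imwrite("pics/tilt.png",cv2.convertScaleAbs(a,alpha=1.8))
for x in (p,):
    for d in robot.search_frame('pin',x)[:1]: print(round(d['score'],2),np.round(w2c(d['point'])*1000,0))
print("expected front end px",px(p,c2w([-.150,.049,.134])))
```

```text
t 10.32 tcp chest [-73.1  45.5 103.1] rot vs T (tool) [-0.26 14.94  2.11] open 0.0272 grip 59.17573571205139 F [-0.8  1.2 -2.5] q [ -8.   9. 115.  17.  60. -22.]
0.87 [[-94.  50. 136.]]
expected front end px [[374.28960091 225.84326431]]
```

View pics/tilt.png

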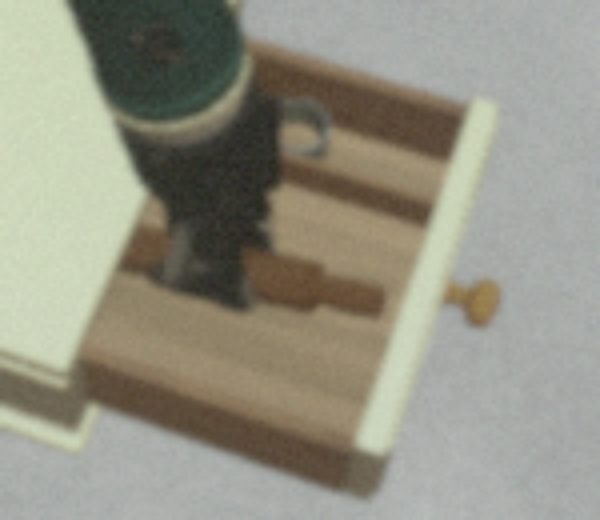

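Front end at about (376,225), matching the expected (374,226), so the pin tilted with the gripper. Sliding out along its axis.

{"name": "send_rows", "arguments": {"series": [[6, 0, 0, 0, 0, 0, 0], [10, 0, 1, 0, 0, 0, 0], [12, 0, 1, 0, 0, 0, 0], [12, 0, 1, 0, 0, 0, 0], [12, 0, 0, 0, 0, 0, 0], [10, 0, 0, 0, 0, 0, 0], [5, 0, 0, 0, 0, 0, 0], [0, 0, 0, 0, 0, 0, 0]]}}

```text
clock: 11.13
ee_pos: [0.5383, 0.1034, 0.1186]
tool_rot: [[-0.082, 0.996, -0.021], [0.962, 0.084, 0.258], [0.259, 0.001, -0.966]]
force: [-0.2, -0.4, -1.6]
opening: 0.0267
grip_force: 59.1
```

Run:
```python
from h import *
s=rep()
R=np.array(s["tool_rot"]);o=np.array(s["ee_pos"])
g=o-.009*R[:,2]
for L in(80,-220): print(L,np.round(w2c(g+L/1000*R[:,0])*1000,0))
```

```text
t 11.13 tcp chest [-140.7   48.2  118.6] rot vs T (tool) [-0.31 15.    1.9 ] open 0.0267 grip 59.13935601711273 F [-0.2 -0.4 -1.6] q [ -1.   8. 115.  17.  60. -15.]
80 [[-216.   51.  148.]]
-220 [[74. 41. 70.]]
```

{"name": "send_rows", "arguments": {"series": [[8, 0, 0, 0, 0, 0, 0], [15, 0, 0, 0, 0, 0, 0], [18, 0, 0, 0, 0, 0, 0], [20, 0, 0, 0, 0, 0, 0], [20, 0, 0, 0, 0, 0, 0], [20, 0, 0, 0, 0, 0, 0], [12, 0, 0, 0, 0, 0, 0], [5, 0, 0, 0, 0, 0, 0]]}}

```text
clock: 11.8
ee_pos: [0.529, 0.2169, 0.1492]
tool_rot: [[-0.081, 0.997, -0.021], [0.962, 0.084, 0.258], [0.259, 0.001, -0.966]]
force: [0.9, -0.7, -1.2]
opening: 0.0272
grip_force: 59.1
```

Run:
```python
from h import *
s=rep()
R=np.array(s["tool_rot"]);o=np.array(s["ee_pos"])
g=o-.009*R[:,2]
for L in(80,-220): print(L,np.round(w2c(g+L/1000*R[:,0])*1000,0))
p=robot.capture("scene"); cv2.imwrite("pics/out.png",cv2.convertScaleAbs(cv2.resize(p["img"][100:300,260:560],(750,500)),alpha=1.8))
```

```text
t 11.8 tcp chest [-254.5   52.3  149.2] rot vs T (tool) [-0.31 15.02  1.95] open 0.0272 grip 59.13999259471893 F [ 0.9 -0.7 -1.2] q [ 11.   6. 113.  17.  60.  -3.]
80 [[-329.   55.  179.]]
-220 [[-40.  45. 101.]]
```

View pics/out.png

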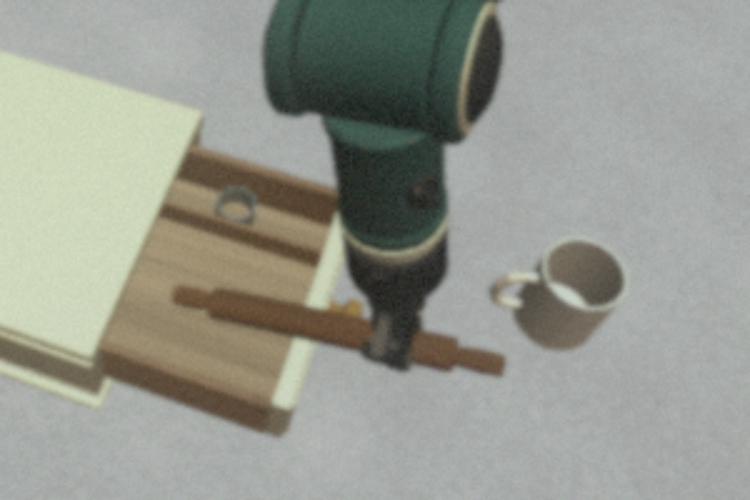

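The pin is entirely out of the gap, its back end at (178,295) clear of the chest top. Lifting straight up.

{"name": "send_rows", "arguments": {"series": [[3, 0, -10, 0, 0, 0, 0], [5, 0, -19, 0, 0, 0, 0], [6, 0, -22, 0, 0, 0, 0], [6, 0, -22, 0, 0, 0, 0], [6, 0, -22, 0, 0, 0, 0], [6, 0, -22, 0, 0, 0, 0], [6, 0, -22, 0, 0, 0, 0], [3, 0, -10, 0, 0, 0, 0]]}}

```text
clock: 12.52
ee_pos: [0.5303, 0.2157, 0.3071]
tool_rot: [[-0.079, 0.997, -0.016], [0.963, 0.081, 0.259], [0.259, 0.005, -0.966]]
force: [0.8, 0.1, -1.0]
opening: 0.0269
grip_force: 59.2
```

{"name": "send_rows", "arguments": {"series": [[0, 0, 0, 0, 0, 0, 0], [0, 0, 0, 0, 0, 0, 0], [0, 0, 0, 0, 0, 0, 0], [0, 0, 0, 0, 0, 0, 0]]}}

```text
clock: 12.85
ee_pos: [0.5277, 0.216, 0.3007]
tool_rot: [[-0.078, 0.997, -0.025], [0.963, 0.082, 0.257], [0.258, -0.004, -0.966]]
force: [-0.3, 0.5, -1.5]
opening: 0.0271
grip_force: 59.2
```

Run:
```python
from h import *
s=rep()
R=np.array(s["tool_rot"]);o=np.array(s["ee_pos"])
g=o-.009*R[:,2]
p=robot.capture("scene")
for L in(80,-220): X=g+L/1000*R[:,0];print(L,np.round(w2c(X)*1000,0),px(p,X))
cv2.imwrite("pics/fin.png",cv2.convertScaleAbs(cv2.resize(p["img"][100:300,260:560],(750,500)),alpha=1.8))
```

```text
t 12.85 tcp chest [-253.8   51.   300.7] rot vs T (tool) [-0.05 14.96  2.06] open 0.0271 grip 59.22075390815735 F [-0.3  0.5 -1.5] q [ 11.  -0. 103.  15.  76.   2.]
80 [[-329.   54.  330.]] [[485.33049746 210.02406402]]
-220 [[-39.  43. 253.]] [[330.00349717 180.0229774 ]]
```

View pics/fin.png

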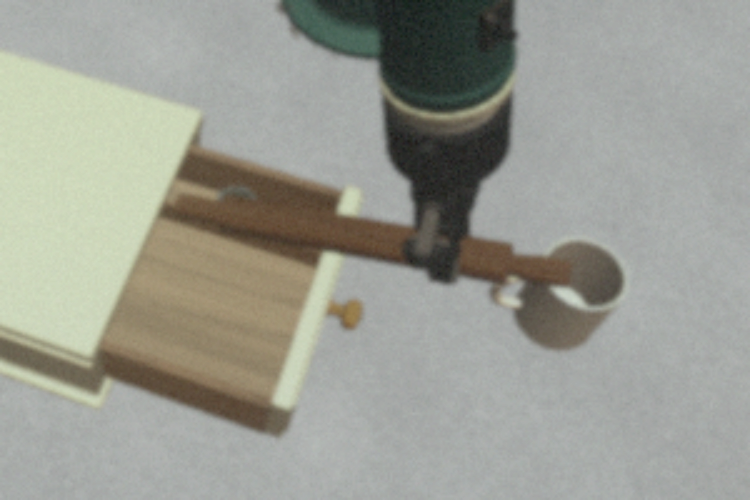

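The pin's ends appear at (330,180) and (487,209), as predicted. That puts them 253 and 330 mm up, with the drawer still open.

```bash
python3 -c "
from plant import robot
print(robot.close_job())"
```

```text
the job is handed in; nothing more can be done
None
```

I handed the job in with the pin held still in the gripper, its ends about 253 and 330 mm above the work surface (190 needed), and the drawer left open; no verdict came back, and I saw no sign of jamming or of the mill, mug, jar or cutter being disturbed.

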